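Lean the photomask in the dust-covered stand

ROBOT

A 6-joint arm with a two-finger parallel gripper is mounted at the origin on a cart in front of the work surface, level with it; the furniture and walls round the work are solid. World frame = base frame: x ahead of the robot, y to its left, z up, the work surface at z = 0. Lengths are in m, angles in rad, forces in N, time in s.
With the tool pointing down it reaches from about 0.3 to 0.875 m from the base axis. Payload 6.4 kg.
Tool frame: the origin (TCP) lies between the finger pads; the fingertips stand ctrl.tip_extent ahead of it and the grasp point (between the pads) is the TCP (ctrl.tip_extent is the distance from the TCP to the fingertips, in m); z points along the fingers, y is the line along which they close (so a half turn about z gives the same grasp; the last joint's range is limited). The gripper opens to 85 mm and grips with 20 to 120 N. Pads are 22 mm wide; open, the fingers measure 114 mm over their backs; the gripper's body (76 mm by 85 mm) begins 54 mm behind the grasp point. The pads swing forward as they close: fully open they stand 13 mm farther back than shut.
Start: joints at [-1.517, 0.181, 1.607, -0, 1.354, -0.206], TCP at [0.148, -0.556, 0.25] pointing down, gripper open.
Joint ranges: [-2.99, 2.99], [-0.89, 2.07], [0.3, 2.58], [-1.14, 4.28], [0, 2.63], [-3.12, 3.12]. Speed limits (rad/s): [2.57, 2.57, 3.01, 3.14, 3.14, 3.14].

INTERFACE

Orientations are given as a unit quaternion [w, x, y, z].
In Python, from bench import ctrl gives the robot as it stands.
- The arm moves only by the tool send_rows, never from a script. Its arguments are lists of equal length, an entry for each row: "dr": the turn, a rotation vector about the tool's x, y, z in units of 6 degrees (1.0 is 6 degrees), a list of three; "xyz": the shift along the tool's x, y, z in cm, a list of three; "jaw": the opening in per cent of the stroke, from 0 (shut) to 100 (fully open). In form: {"dr": [[wx, wy, wz], ...], "xyz": [[dx, dy, dz], ...], "jaw": [jaw, ...]}. A call has exactly 8 rows; each row is the pose to reach, as a shift and turn from the pose commanded when the call began, along the tool's axes at that moment; what a row does not reach only later rows make up. A row lasts 1/8 s, in which the tool goes at most 62.5 mm and 10.7 degrees, less where a joint would pass 70% of its speed; a pose out of reach is approached as far as the arm can. A call with a gripper value outside its range is refused whole. The fingers move at their own pace and stop on an object; the grip force is fixed at half the most. Time passes only in rows, so rows that repeat a pose let the fingers close, or fill a call up. It gives the time, the measured TCP pose, the force, the opening and the grip force at its end, in the units of the state.
- ctrl.get_obs(): the state, without advancing time (a new reading comes with each control period).
- ctrl.camera(name): name is "scene" or "top"; returns the picture (480x640x3 uint8, red, green, blue); there is no depth.
- ctrl.calibration(name): a dict with "camera_matrix" (3x3 intrinsics, pixels), "world_from_camera" (4x4, takes a point from camera to world coordinates). Camera axes: x right, y up, looking along -z (the intrinsics and any distortion apply to the point x, -y, -z); pixel columns grow to the right and rows downward; lengths in m; the calibration is good to about 2 mm. A picture is of the moment at which its call begins. calibration takes no time and is no camera call.
- ctrl.hand_in(): hands the job in; it is judged then, once.
The state is a dict: "time_s": time; "q": joint angles; "dq": joint speeds; "joint_efforts": joint torques, N m; "eef_pos": TCP position; "eef_rot": TCP orientation; "wrist_force": force on the tool from outside, world axes, zero at the start; "torque": the same for the moment, N m; "opening": opening from 0.0 (shut) to 1.0 (fully open); "grasp_force": force on a finger pad.
Only numpy, scipy, OpenCV 4.12 (cv2) and the standard library are available. Lean on these libraries where they do the work, as an engineer would, in place of code of your own. Each camera call takes 0.05 s, during which the arm holds its last target. There are 200 camera calls.

TASK

Take the blue-framed photomask out of the rack and lean it on the sloped rest of the stand: lower edge down on the ledge between its end cheeks, back flat against the two rails, patterned chrome face upward, never letting it drop. Then close the clear spring-loaded cover over it (the red bar is its handle), easing it all the way down under control instead of letting it slam. Leave the grey-framed mask in its slot and do not knock the caliper, tweezers or pen about.

Things in the scene. Friction and masses are not known exactly. Their poses are not given: they have to be found in the camera images.
- blue_mask_center (a point): Centre of the mask to move: glass plate in a BLUE frame, 90 wide (x) x 10 thick (y) x 90 mm high (z), about 0.16 kg. It starts upright in either rack slot, upper edge 102 mm above the worktop; grip it across the 10 mm at the middle of its upper edge. Its chrome face (bright, 4 x 4 dark fields) looks along +y, its plain amber back along -y; z is up while it stands.
- grey_mask_center (a point): Centre of the other photomask: the same plate and size in a dark GREY frame, standing in the other slot. It stays there. Axes as for the blue one.
- blue_mask: The blue-framed mask itself; origin at the middle of its lower edge, axes as at its centre.
- mask_rack: White two-slot plate rack, 106 (x) x 100 (y) mm, fixed; origin under its centre on the worktop. Slots run along x at y = -28 and +28 mm, floor 12 mm above the worktop. End channels 36 mm high hold only a plate's two side edges, with 1.5 mm play; lift a plate straight up at least 45 mm to clear them.
- mask_stand: Aluminium plinth of the stand, 166 (x) x 136 (y) x 16 mm, fixed to the worktop; origin under its centre on the worktop, x toward its hinge side (away from the robot), y to its left. 13.5 mm behind its centre stands the middle of the sloped rest; the clear cover is hinged at its back.
- mask_rest: Sloped steel rest, fixed. Origin in the corner of ledge and backrest, mid-length, 25 mm above the worktop. x along the ledge (the plinth's x); z up the backrest, which leans 35 degrees from vertical toward the plinth's -y (robot's right); y out of the backrest. Seated, the mask's centre is at (0, 5, 45) mm here, axes parallel to these. Rail faces at y = 0: see rest_rails; ledge: see rest_ledge.
- rest_rails (a point): Midway between the backrest's two rails, 40 mm up the slope, on their front plane. White-padded rails 12 mm wide, centred 34 mm either side, 68 mm long up the slope (shorter than the mask). Nothing stands between them from 17 mm up the slope, so a finger fits behind the mask's middle (56 mm free).
- rest_ledge (a point): Middle of the ledge, 12 mm out from the backrest. The ledge is square to the backrest, 24 mm deep, with a front lip 5 mm high and end cheeks 12 mm high, 55 mm either side of the middle. It slopes down toward the backrest: a mask let go on it tips back onto the rails, but friction may keep its foot where it was put, so set the foot down close to the backrest.
- dust_cover (a joint): Angle of the clear hinged cover, 153 deep, 122 wide, 97 mm high, 0.4 kg: 0 shut on the plinth, 1.60 fully open, just past upright, where it starts and stays by its own weight. Below about 1.3 rad its weight and a hinge spring pull it shut (2 to 3 N upward at the bar holds it); let go, it slams.
- cover_hinge (a point): Middle of the cover's hinge axis, which runs along the plinth's y; 76.5 mm behind the plinth's centre, 18 mm above the worktop.
- cover_bar (a point): Middle of the red round handle bar, 10 mm in diameter, parallel to the hinge, 84 mm free between black brackets, 35 mm clear of the cover's front wall. Shut, it lies 193 mm in front of the hinge axis and 70 mm above it; opening swings it up and back about the hinge. It can turn in the grip, so the tool may stay pointing down.
- caliper: Digital caliper, 200 mm long, lying loose right of the rack; leave it.
- wafer_tweezers: Steel tweezers, 130 mm long, lying loose between the stand and the parts tray; leave them.
- pen_blue: Pen, 145 mm long, lying loose left of the stand; leave it.

How it is judged:
On the way:
1. the blue mask leans seated on the rest, let go, with the cover still open (x of blue_mask_center in the frame of mask_rest between -0.012 and 0.012 m and y of blue_mask_center in the frame of mask_rest between 0.002 and 0.009 m and z of blue_mask_center in the frame of mask_rest between 0.041 and 0.049 m and angle between the z axis of blue_mask_center and the z axis of mask_rest, either way round below 0.07 rad and angle between blue_mask_center's own y axis and vertical below 1.2 rad and angle between blue_mask_center's own z axis and vertical below 1 rad and linear speed of blue_mask below 0.02 m/s and contact force between the fingers and blue_mask below 0.1 N and value of joint dust_cover above 1.2 rad), for 0.3 s.
At the end, for the whole second after the job is handed in: Blue mask at rest on the ledge and flat on the rails (centre within 4 mm of seated, 12 mm along the ledge, slope within 4 degrees), chrome face up; cover shut within 0.04 rad; grey mask upright in its slot, moved under 12 mm (x of blue_mask_center in the frame of mask_rest between -0.012 and 0.012 m and y of blue_mask_center in the frame of mask_rest between 0.002 and 0.009 m and z of blue_mask_center in the frame of mask_rest between 0.041 and 0.049 m and angle between the z axis of blue_mask_center and the z axis of mask_rest, either way round below 0.07 rad and angle between blue_mask_center's own y axis and vertical below 1.2 rad and angle between blue_mask_center's own z axis and vertical below 1 rad and linear speed of blue_mask below 0.02 m/s and distance of grey_mask_center from where it was at the start of the episode below 0.012 m and angle between grey_mask_center's own z axis and vertical below 0.15 rad and value of joint dust_cover below 0.04 rad); the robot touches nothing.
It fails at once if the cover slams: it closes faster than 1.7 rad/s anywhere above the last 0.04 rad (velocity of joint dust_cover below -1.7 rad/s and value of joint dust_cover above 0.04 rad).
It fails at once if the blue mask is let fall (over 0.45 m/s with no finger on it) (linear speed of blue_mask above 0.45 m/s and contact force between the fingers and blue_mask below 0.05 N).
It fails at once if the grey mask is pulled from its slot (moved over 30 mm) (distance of grey_mask_center from where it was at the start of the episode above 0.03 m).
It fails at once if the caliper, tweezers or pen is knocked more than 30 mm (distance of any of caliper, wafer_tweezers, pen_blue from where it was at the start of the episode above 0.03 m).
It also fails if it takes over 59 s, if anything falls off the work surface, if the arm or the gripper's body presses on something with over 40 N, if the wrist force passes 120 N, or if a joint passes its speed limit or range.

## Working session

There is one attempt and no reset: what is moved stays moved. The work goes in short steps, Python scripts to look and compute and a tool call to move; the robot and the scene stay as the last step left them, time stands still between calls to the robot, and variables do not carry over. Pictures are saved under pics/ and viewed, at most 13 in all, crops included, and the job is handed in when it is done.

Besides the shell and the picture viewer there is one more tool, called after "Request:" as name(argument=value, ...) on one line, values as JSON. send_rows: Moves the arm, as the interface text tells. Its arguments: {"type":"object","properties":{"dr":{"type":"array","items":{"type":"array","items":{"type":"number"}}},"xyz":{"type":"array","items":{"type":"array","items":{"type":"number"}}},"jaw":{"type":"array","items":{"type":"number"}}},"required":["dr","xyz","jaw"]}

```bash
ls; mkdir -p pics; python3 - <<'E'
from bench import ctrl
import cv2,numpy as np
o=ctrl.get_obs();print(o,ctrl.tip_extent)
for n in("scene","top"):
    im=ctrl.camera(n);cv2.imwrite(f"pics/{n}0.png",im[...,::-1]);c=ctrl.calibration(n);print(n,{k:np.round(v,4).tolist() if not isinstance(v,str) else v for k,v in c.items()})
E
```

```text
pics
{'time_s': 0.0, 'q': array([-1.51732421e+00,  1.81535725e-01,  1.60801922e+00,  2.24920888e-07,
        1.35379832e+00, -2.06294372e-01]), 'dq': array([ 0.00153469,  0.00167479,  0.0017556 ,  0.00208079, -0.00106234,
       -0.00020171]), 'joint_efforts': array([-7.36017537e-04, -4.44881380e+01, -3.51333690e+01, -2.24545347e-04,
        9.23332205e-03,  1.20759969e-05]), 'eef_pos': array([ 0.14768302, -0.55516827,  0.2493817 ]), 'eef_rot': array([-8.77729504e-04,  9.91576642e-01,  1.29518296e-01,  6.73092602e-05]), 'wrist_force': array([-0.05044137, -0.87814507,  0.35977321]), 'torque': array([-0.01755725, -0.07421684, -0.01081357]), 'grasp_force': 0.0, 'opening': 1.002691981607803} 0.019
scene {'camera_matrix': [[522.1382, 0.0, 313.1178], [0.0, 522.1382, 239.3765], [0.0, 0.0, 1.0]], 'world_from_camera': [[-0.8555, 0.2471, -0.4551, 0.0008], [-0.5174, -0.4415, 0.7331, 0.8705], [-0.0198, 0.8626, 0.5055, 0.6735], [0.0, 0.0, 0.0, 1.0]]}
top {'camera_matrix': [[433.6858, 0.0, 321.2397], [0.0, 433.6858, 244.4874], [0.0, 0.0, 1.0]], 'world_from_camera': [[-0.0061, 0.9925, -0.1223, 0.4239], [-0.9999, -0.0043, 0.0146, -0.0094], [0.014, 0.1224, 0.9924, 0.9873], [0.0, 0.0, 0.0, 1.0]]}
```

View pics/scene0.png

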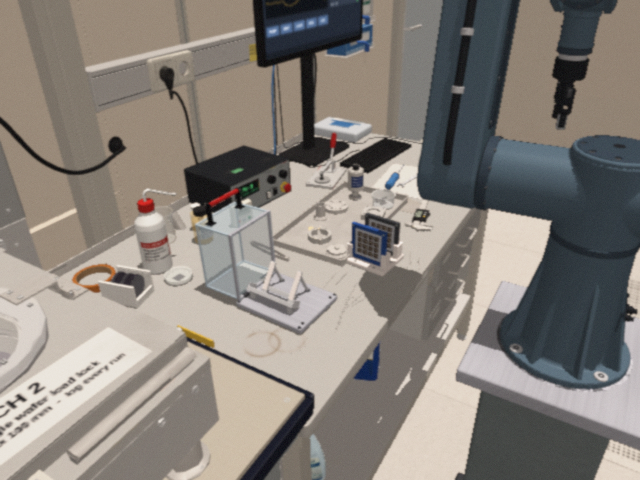

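View pics/top0.png

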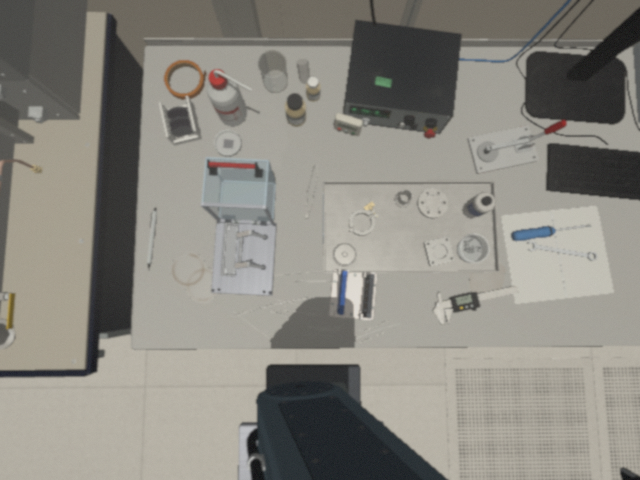

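The scene view shows the blue mask at about (370,245) in the rack's left slot, the grey one behind it at (382,228), and the open cover at (235,250). In the top view the blue mask is at (342,292), the plinth at (244,257) and the red bar at (235,166). I'll zoom in for exact corners.

```bash
python3 - <<'E'
import cv2,numpy as np
t=cv2.imread("pics/top0.png");s=cv2.imread("pics/scene0.png")
f=lambda a,x,y,w,h,k:cv2.resize(a[y:y+h,x:x+w],None,fx=k,fy=k,interpolation=cv2.INTER_CUBIC)
a=f(t,195,150,200,150,4) # 800x600
cv2.imwrite("pics/c1.png",a)
cv2.imwrite("pics/c2.png",f(s,190,180,220,150,3.6))
E
```

```text
(no output)
```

View pics/c1.png

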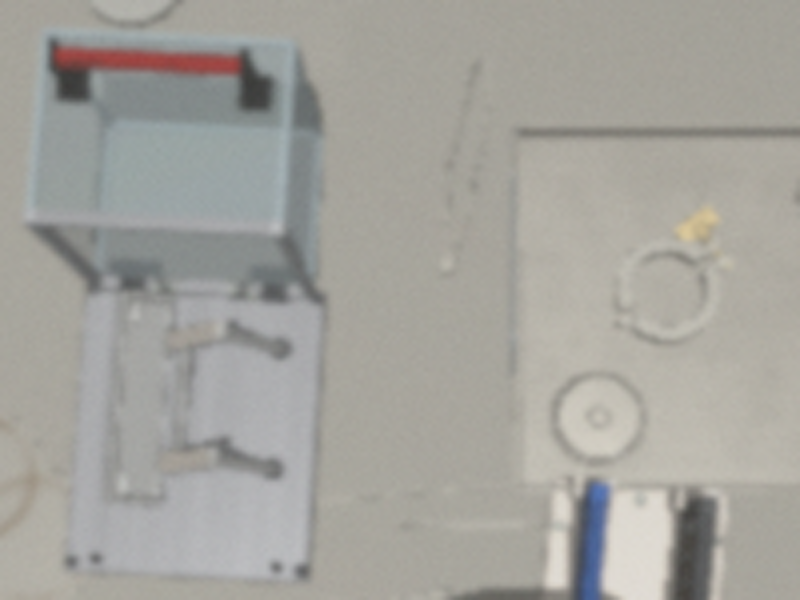

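View pics/c2.png

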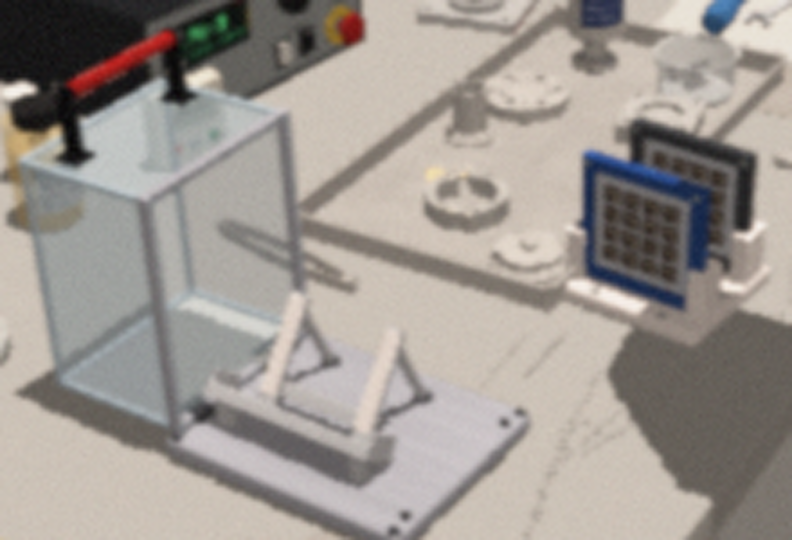

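The crop puts the plinth's corners near (68,565), (308,577), (322,300) and (88,292), in 4x crop pixels with offset (195,150). The red bar runs (52,56)–(243,64), the rails lean right, and the chrome face points left (+y). Next I'll turn these pixels into world positions.

```bash
cat > h.py <<'E'
import numpy as np,cv2
from bench import ctrl
def ray(n,p):
    c=ctrl.calibration(n);K=np.array(c["camera_matrix"]);T=np.array(c["world_from_camera"])
    v=np.linalg.solve(K,[p[0],p[1],1.]);return T[:3,3],T[:3,:3]@np.array([v[0],-v[1],-v[2]])
def onz(n,p,z):
    o,d=ray(n,p);return o+d*(z-o[2])/d[2]
def px(n,P):
    c=ctrl.calibration(n);K=np.array(c["camera_matrix"]);T=np.array(c["world_from_camera"])
    v=T[:3,:3].T@(np.asarray(P,float)-T[:3,3]);v=K@np.array([v[0],-v[1],-v[2]]);return v[:2]/v[2]
def tri(p,q):
    (o1,d1),(o2,d2)=ray("top",p),ray("scene",q)
    t=np.linalg.lstsq(np.stack([d1,-d2],1),o2-o1,rcond=None)[0]
    a,b=o1+d1*t[0],o2+d2*t[1];return (a+b)/2,np.linalg.norm(a-b)
E
python3 - <<'E'
from h import *
np.set_printoptions(precision=4,suppress=True)
t=cv2.imread("pics/top0.png").astype(int);s=cv2.imread("pics/scene0.png").astype(int)
def blob(a,m,box):
    x,y,w,h=box;k=np.zeros(m.shape,np.uint8);k[y:y+h,x:x+w]=m[y:y+h,x:x+w]*1
    c=max(cv2.findContours(k,0,2)[0],key=cv2.contourArea);return c
blue=lambda a:(a[...,0]>a[...,2]+40)&(a[...,0]>a[...,1]+25)
c=blob(t,blue(t),(320,250,60,80));r=cv2.minAreaRect(c);b=cv2.boxPoints(r);print("blue",r,b)
for p in b:print(onz("top",p,.102))
ca=onz("top",r[0],.102);print("ctr",ca)
c=blob(s,blue(s),(330,200,70,80));print("scene blue box",cv2.boxPoints(cv2.minAreaRect(c)))
red=lambda a:(a[...,2]>a[...,1]+50)&(a[...,2]>a[...,0]+50)
c=blob(t,red(t),(195,150,85,40));r1=cv2.minAreaRect(c);print(r1)
c=blob(s,red(s),(195,180,55,40));r2=cv2.minAreaRect(c);print(r2);print("bar",tri(r1[0],r2[0]))
C=[(68,565),(308,577),(322,300),(88,292)]
P=[onz("top",(195+u/4-.4,150+v/4-.4),.016) for u,v in C];print(np.array(P),np.mean(P,0))
print([np.linalg.norm(P[i]-P[i-1]) for i in range(4)])
# scene corners of plinth: right front, front-left ... in scene crop
for u,v in[(527,420),(392,540),(178,448)]:print(onz("scene",(190+u/3.6-.4,180+v/3.6-.4),.016))
for n,z in(("top",.102),("scene",.102)):
  pass
E
```

```text
blue ((342.75128173828125, 287.98223876953125), (4.631058216094971, 34.198585510253906), 4.085616588592529) [[339.2234 304.8731]
 [341.6599 270.7614]
 [346.2792 271.0914]
 [343.8427 305.2031]]
[ 0.4097 -0.058   0.102 ]
[ 0.4787 -0.0638  0.102 ]
[ 0.478  -0.0732  0.102 ]
[ 0.409  -0.0674  0.102 ]
ctr [ 0.4437 -0.0656  0.102 ]
scene blue box [[346.5282 240.7683]
 [353.5739 220.3358]
 [390.8332 233.1838]
 [383.7875 253.6164]]
((231.48768615722656, 164.7215576171875), (45.20806884765625, 3.716491222381592), 3.1798300743103027)
((223.59552001953125, 196.67514038085938), (5.426990509033203, 32.641754150390625), 61.38954162597656)
bar (array([0.6671, 0.1428, 0.212 ]), np.float64(0.0017147842600983244))
[[0.441  0.2203 0.016 ]
 [0.4336 0.0873 0.016 ]
 [0.5895 0.0806 0.016 ]
 [0.5945 0.2129 0.016 ]] [0.5146 0.1503 0.016 ]
[np.float64(0.15374538200344584), np.float64(0.13323213636073822), np.float64(0.15603883954327785), np.float64(0.13233620084800293)]
[0.4287 0.0955 0.016 ]
[0.4395 0.2248 0.016 ]
[0.5896 0.2179 0.016 ]
```

```bash
python3 - <<'E'
from h import *
np.set_printoptions(precision=4,suppress=True)
t=cv2.imread("pics/top0.png");s=cv2.imread("pics/scene0.png")
f=lambda a,x,y,w,h,k:cv2.resize(a[y:y+h,x:x+w],None,fx=k,fy=k,interpolation=cv2.INTER_CUBIC)
cv2.imwrite("pics/c3.png",np.vstack([f(t,215,215,80,37,10)[:300],f(s,240,255,80,40,10)[:300]][:2]) if 0 else np.hstack([f(t,218,218,50,60,8),f(s,238,250,50,60,8)]))
for u,v in[(585,152),(708,195)]:print("mask +y face top",onz("scene",(190+u/3.6-.4,180+v/3.6-.4),.102))
E
```

```text
mask +y face top [ 0.4785 -0.07    0.102 ]
mask +y face top [ 0.3878 -0.0576  0.102 ]
```

View pics/c3.png

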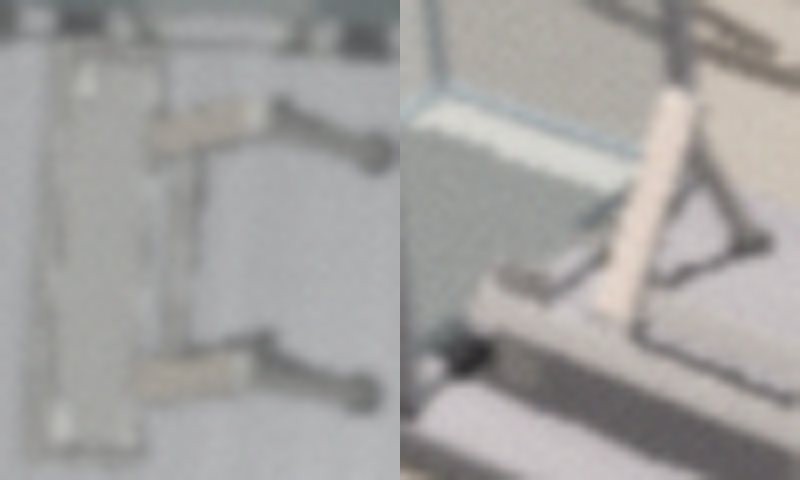

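Both rails are visible. The upper ends of the pads are at about (249,232) and (249,263) in the top picture, and (273,261.5) and (299,272) in the scene picture. The ledge lies to their left, between cheeks at crop rows 60 and 440.

```bash
python3 - <<'E'
from h import *
np.set_printoptions(precision=4,suppress=True)
a=tri((248.9,232.1),(273,261.6));b=tri((249,263.2),(298.8,272.1));print("rail tops",a,b)
th=np.radians(-3);X=np.array([np.cos(th),np.sin(th),0]);Y=np.array([-X[1],X[0],0]);Z=np.array([0,0,1.])
s,c=np.sin(np.radians(35)),np.cos(np.radians(35));rz=-Y*s+Z*c
m=(a[0]+b[0])/2;print("mid",m,"origin",m-.074*rz,"axis",b[0]-a[0])
# plan-view ledge cheeks tops z ~25+12c..
for p in[(60,60),(155,60),(45,445),(140,445)]:print("ledge corner @.035",onz("top",(218+p[0]/8-.4,218+p[1]/8-.4),.035))
t=cv2.imread("pics/top0.png").astype(int);s_=cv2.imread("pics/scene0.png").astype(int)
m=((t[...,0]>1.35*t[...,2])&(t[...,0]>t[...,1]*1.15));k=np.zeros(m.shape,bool);k[262:325,330:352]=m[262:325,330:352]
for r in range(264,322,4):
    q=np.where(k[r])[0]
    if len(q)>1:print(r,q.min(),q.max(),onz("top",(q.mean(),r),.102)[:2],t[r,int(q.mean())])
# rack edges white in top: floor/ base
E
```

```text
rail tops (array([0.5622, 0.1295, 0.0794]), np.float64(0.0013458626846387471)) (array([0.4973, 0.1295, 0.0742]), np.float64(0.0001455331414458336))
mid [0.5298 0.1295 0.0768] origin [0.532  0.1719 0.0162] axis [-0.0649 -0.     -0.0052]
ledge corner @.035 [0.5855 0.1896 0.035 ]
ledge corner @.035 [0.5854 0.1633 0.035 ]
ledge corner @.035 [0.4788 0.1915 0.035 ]
ledge corner @.035 [0.4787 0.1655 0.035 ]
272 342 346 [ 0.4762 -0.0685] [174 116  87]
276 342 345 [ 0.468  -0.0674] [141  96  75]
280 341 345 [ 0.4599 -0.0663] [140  93  73]
284 341 345 [ 0.4518 -0.0662] [149 100  75]
288 341 344 [ 0.4437 -0.0651] [140  94  72]
292 340 344 [ 0.4356 -0.064 ] [140  93  69]
296 340 344 [ 0.4275 -0.0639] [151  99  75]
300 339 344 [ 0.4195 -0.0628] [138  92  69]
304 339 343 [ 0.4115 -0.0617] [130  88  65]
308 339 342 [ 0.4035 -0.0606] [86 63 55]
312 339 342 [ 0.3955 -0.0605] [86 64 54]
```

```bash
cat >> h.py <<'E'
from scipy.spatial.transform import Rotation as R
np.set_printoptions(precision=4,suppress=True)
def tool(yaw,tilt=0):
    c,s=np.cos(np.radians(yaw)),np.sin(np.radians(yaw))
    return R.from_matrix(np.array([[c,s,0],[s,-c,0],[0,0,-1.]]))*R.from_euler('x',tilt,degrees=True)
def cur():
    o=ctrl.get_obs();q=o["eef_rot"];return o,np.array(o["eef_pos"]),R.from_quat([q[1],q[2],q[3],q[0]])
def rel(P,Rt):
    o,p,r=cur();print("t",o["time_s"],"pos",p,"F",np.round(o["wrist_force"],2),"open",round(o["opening"],3),"grip",o["grasp_force"])
    print("xyz cm",r.inv().apply(np.array(P)-p)*100,"dr",(r.inv()*Rt).as_rotvec()/np.radians(6))
E
python3 -c "
from h import *
rel([.4345,-.0665,.20],tool(-6))"
```

```text
t 0.1 pos [ 0.1477 -0.5552  0.2495] F [-0.01 -0.87 -0.49] open 1.0 grip 0.0
xyz cm [ 40.2704 -39.857    5.021 ] dr [-0.0152 -0.0003  3.4811]
```

Request:
send_rows(dr=[[0,0,0.5],[0,0,1],[0,0,1.5],[0,0,2],[0,0,2.5],[0,0,3],[0,0,3.5],[0,0,3.5]], xyz=[[3,-3,0],[7,-7,0],[11,-11,0],[15,-15,0],[19,-19,0],[23,-23,1],[27,-27,2],[31,-31,3]], jaw=[40,40,40,40,40,40,40,40])

```text
time_s: 1.1
eef_pos: [0.3682, -0.1748, 0.22]
eef_rot: [0.0, 0.999, -0.054, 0.0]
wrist_force: [0.4, -0.7, 0.6]
opening: 0.398
grasp_force: 0.0
```

```bash
python3 -c "
from h import *
rel([.4345,-.0665,.17],tool(-6))"
```

```text
t 1.1 pos [ 0.3682 -0.1748  0.22  ] F [ 0.38 -0.65  0.63] open 0.398 grip 0.0
xyz cm [  5.4257 -11.477    5.0006] dr [ 0.0027 -0.0048 -0.0283]
```

Request:
send_rows(dr=[[0,0,0],[0,0,0],[0,0,0],[0,0,0],[0,0,0],[0,0,0],[0,0,0],[0,0,0]], xyz=[[1,-2,1],[2.2,-4.5,2],[3.3,-7,3],[4.4,-9.5,4],[5.4,-11.5,5],[5.4,-11.5,5],[5.4,-11.5,5],[5.4,-11.5,5]], jaw=[40,40,40,40,40,40,40,40])

```text
time_s: 2.1
eef_pos: [0.4336, -0.0686, 0.1707]
eef_rot: [0.0, 0.999, -0.054, 0.0]
wrist_force: [-0.4, 0.1, -0.5]
opening: 0.404
grasp_force: 0.0
```

```bash
python3 - <<'E'
from h import *
rel([.4345,-.0665,.093],tool(-6))
s=ctrl.camera("scene");t=ctrl.camera("top")
f=lambda a,x,y,w,h,k:cv2.resize(a[y:y+h,x:x+w],None,fx=k,fy=k,interpolation=cv2.INTER_CUBIC)
cv2.imwrite("pics/d1.png",np.hstack([f(s,330,170,80,110,5),f(t,300,240,80,110,5)])[...,::-1])
o,p,r=cur();print(px("scene",p),px("scene",p+[0,0,-.019]),px("top",p))
E
```

```text
t 2.1 pos [ 0.4336 -0.0686  0.1707] F [-0.39  0.08 -0.55] open 0.404 grip 0.0
xyz cm [ 0.0641 -0.2219  7.7665] dr [ 0.0038 -0.0055 -0.0279]
[370.6794 199.1966] [370.369  206.9791] [346.7173 292.5537]
```

View pics/d1.png

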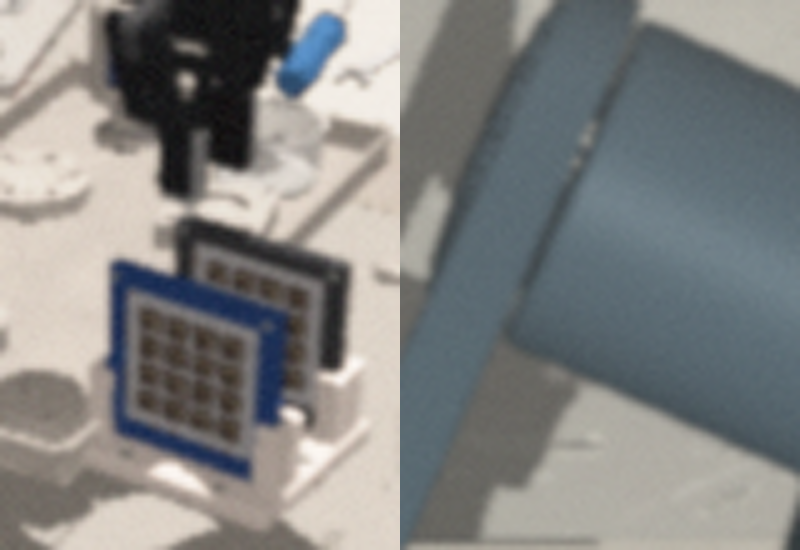

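The fingers are open above the blue mask: tips at about (367,208) and (377,203) in the scene image, with the mask's upper edge running (353,222)–(387,234). They are well centred, so I'll descend.

Request:
send_rows(dr=[[0,0,0],[0,0,0],[0,0,0],[0,0,0],[0,0,0],[0,0,0],[0,0,0],[0,0,0]], xyz=[[0.1,-0.1,1.3],[0.1,-0.2,2.7],[0.1,-0.2,4.1],[0.1,-0.2,5.5],[0.1,-0.2,6.8],[0.1,-0.2,7.8],[0.1,-0.2,7.8],[0.1,-0.2,7.8]], jaw=[40,40,40,40,40,40,40,40])

```text
time_s: 3.2
eef_pos: [0.4352, -0.0661, 0.0926]
eef_rot: [0.0, 0.999, -0.053, 0.0]
wrist_force: [0.1, 0.7, 0.0]
opening: 0.4
grasp_force: 0.0
```

Request:
send_rows(dr=[[0,0,0],[0,0,0],[0,0,0],[0,0,0],[0,0,0],[0,0,0],[0,0,0],[0,0,0]], xyz=[[0,0,0],[0,0,0],[0,0,0],[0,0,0],[0,0,0],[0,0,0],[0,0,0],[0,0,0]], jaw=[30,20,10,0,0,0,0,0])

```text
time_s: 4.2
eef_pos: [0.4351, -0.0661, 0.0927]
eef_rot: [0.0, 0.999, -0.053, 0.0]
wrist_force: [-1.8, 0.4, 5.4]
opening: 0.106
grasp_force: 58.5
```

```bash
python3 -c "
from h import *
rel([.4345,-.0665,.16],tool(-6))"
```

```text
t 4.2 pos [ 0.4351 -0.0661  0.0927] F [-1.84  0.38  5.4 ] open 0.106 grip 58.5487961769104
xyz cm [-0.0509  0.0506 -6.7297] dr [ 0.0003 -0.0047 -0.0194]
```

Request:
send_rows(dr=[[0,0,0],[0,0,0],[0,0,0],[0,0,0],[0,0,0],[0,0,0],[0,0,0],[0,0,0]], xyz=[[0,0,-0.5],[0,0,-1.5],[0,0,-3],[0,0,-5],[0,0,-7],[0,0,-9],[0,0,-11],[0,0,-13]], jaw=[0,0,0,0,0,0,0,0])

```text
time_s: 5.2
eef_pos: [0.4349, -0.066, 0.224]
eef_rot: [0.0, 0.999, -0.053, 0.001]
wrist_force: [-1.3, -0.1, -0.2]
opening: 0.106
grasp_force: 58.4
```

```bash
python3 - <<'E'
from h import *
yaw=-2.7
th=np.radians(yaw);X=np.array([np.cos(th),np.sin(th),0]);Y=np.array([-X[1],X[0],0]);Z=np.array([0,0,1.])
s,c=np.sin(np.radians(35)),np.cos(np.radians(35));ry=Y*c+Z*s;rz=-Y*s+Z*c
O=np.array([.531,.170,.025])
for d,e in((.02,.05),(.006,.003)):
    P=O+(.005+d)*ry+(.081+e)*rz;print(P);rel(P,tool(yaw,35))
P=O+.02*Y+.05*rz+.1*Z+.01*ry+.08*rz; print(P);rel(P,tool(yaw,0))
E
```

```text
[0.5284 0.1154 0.1466]
t 5.2 pos [ 0.4349 -0.066   0.224 ] F [-1.27 -0.15 -0.21] open 0.106 grip 58.42655539512634
xyz cm [  7.3605 -19.04     7.7381] dr [ 5.8353 -0.184  -0.5486]
[0.5292 0.1309 0.1001]
t 5.2 pos [ 0.4349 -0.066   0.224 ] F [-1.27 -0.15 -0.21] open 0.106 grip 58.42655539512634
xyz cm [  7.2631 -20.5879  12.3905] dr [ 5.8353 -0.184  -0.5486]
[0.5288 0.1237 0.2372]
t 5.2 pos [ 0.4349 -0.066   0.224 ] F [-1.27 -0.15 -0.21] open 0.106 grip 58.42655539512634
xyz cm [  7.321  -19.8639  -1.3199] dr [ 0.0037 -0.0103 -0.5696]
```

Request:
send_rows(dr=[[0.5,0,0],[1.2,0,-0.1],[2,-0.1,-0.2],[2.8,-0.1,-0.3],[3.6,-0.1,-0.4],[4.4,-0.2,-0.5],[5.2,-0.2,-0.55],[5.83,-0.2,-0.55]], xyz=[[0.5,-1.5,0],[1.5,-4,0],[2.6,-7,0],[3.7,-10,0],[4.8,-13,0],[5.9,-16,0],[6.8,-18,0],[7.35,-19,0]], jaw=[0,0,0,0,0,0,0,0])

```text
time_s: 6.2
eef_pos: [0.5286, 0.1158, 0.2232]
eef_rot: [-0.301, 0.953, -0.022, 0.006]
wrist_force: [0.7, -0.2, -0.8]
opening: 0.104
grasp_force: 58.5
```

```bash
cat >> h.py <<'E'
yaw=-2.7
th=np.radians(yaw);X=np.array([np.cos(th),np.sin(th),0]);Y=np.array([-X[1],X[0],0]);Z=np.array([0,0,1.])
s,c=np.sin(np.radians(35)),np.cos(np.radians(35));ry=Y*c+Z*s;rz=-Y*s+Z*c
O=np.array([.531,.170,.025])
def seat(d,e):return O+(.005+d)*ry+(.081+e)*rz
E
python3 -c "
from h import *
rel(seat(.012,.03),tool(yaw,35))"
```

```text
t 6.2 pos [0.5286 0.1158 0.2232] F [ 0.65 -0.18 -0.83] open 0.104 grip 58.51897716522217
xyz cm [-0.0031  5.2368  8.2444] dr [-0.0162  0.0223  0.0107]
```

Request:
send_rows(dr=[[0,0,0],[0,0,0],[0,0,0],[0,0,0],[0,0,0],[0,0,0],[0,0,0],[0,0,0]], xyz=[[0,0.7,1],[0,1.6,2.4],[0,2.5,3.8],[0,3.4,5.2],[0,4.3,6.6],[0,5,7.7],[0,5.2,8.2],[0,5.2,8.2]], jaw=[0,0,0,0,0,0,0,0])

```text
time_s: 7.2
eef_pos: [0.528, 0.1197, 0.1251]
eef_rot: [-0.301, 0.953, -0.023, 0.005]
wrist_force: [-0.1, -0.3, -1.0]
opening: 0.103
grasp_force: 58.6
```

```bash
python3 - <<'E'
from h import *
rel(seat(.004,.0),tool(yaw,35))
s_=ctrl.camera("scene");t=ctrl.camera("top")
f=lambda a,x,y,w,h,k:cv2.resize(a[y:y+h,x:x+w],None,fx=k,fy=k,interpolation=cv2.INTER_CUBIC)
cv2.imwrite("pics/e1.png",np.hstack([f(s_,235,210,90,120,5),f(t,215,200,70,120,5)])[...,::-1])
E
```

```text
t 7.2 pos [0.528  0.1197 0.1251] F [-0.11 -0.34 -1.  ] open 0.103 grip 58.55828046798706
xyz cm [0.0688 0.7093 2.9887] dr [-0.0016  0.0288 -0.0105]
```

View pics/e1.png

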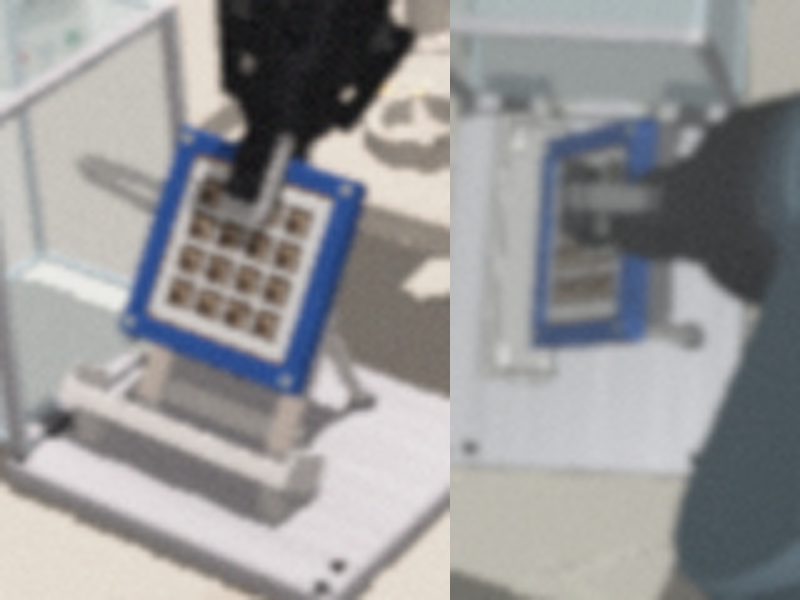

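The mask is held square over the rest. In the crop its lower edge runs parallel to the ledge, centred between the cheeks, with both rails behind it. Next I'll feel for the rails.

Request:
send_rows(dr=[[0,0,0],[0,0,0],[0,0,0],[0,0,0],[0,0,0],[0,0,0],[0,0,0],[0,0,0]], xyz=[[0.1,0,0.4],[0.1,0,0.9],[0.1,0,1.4],[0.1,0,1.8],[0.1,0.2,2],[0.1,0.4,2],[0.1,0.5,2],[0.1,0.5,2]], jaw=[0,0,0,0,0,0,0,0])

```text
time_s: 8.3
eef_pos: [0.5295, 0.1266, 0.1061]
eef_rot: [-0.301, 0.953, -0.023, 0.006]
wrist_force: [0.6, -0.2, -0.6]
opening: 0.102
grasp_force: 58.6
```

Request:
send_rows(dr=[[0,0,0],[0,0,0],[0,0,0],[0,0,0],[0,0,0],[0,0,0],[0,0,0],[0,0,0]], xyz=[[0,0,0],[0,0.05,0],[0,0.1,0],[0,0.15,0],[0,0.2,0],[0,0.2,0],[0,0.2,0],[0,0.2,0]], jaw=[0,0,0,0,0,0,0,0])

```text
time_s: 9.3
eef_pos: [0.5293, 0.1252, 0.1049]
eef_rot: [-0.301, 0.953, -0.023, 0.006]
wrist_force: [-0.5, 0.7, -0.9]
opening: 0.103
grasp_force: 58.6
```

Request:
send_rows(dr=[[0,0,0],[0,0,0],[0,0,0],[0,0,0],[0,0,0],[0,0,0],[0,0,0],[0,0,0]], xyz=[[0,0.05,0],[0,0.1,0],[0,0.15,0],[0,0.2,0],[0,0.2,0],[0,0.2,0],[0,0.2,0],[0,0.2,0]], jaw=[0,0,0,0,0,0,0,0])

```text
time_s: 10.3
eef_pos: [0.5293, 0.1236, 0.1038]
eef_rot: [-0.301, 0.953, -0.023, 0.006]
wrist_force: [-0.4, 0.6, -1.3]
opening: 0.103
grasp_force: 58.6
```

Request:
send_rows(dr=[[0,0,0],[0,0,0],[0,0,0],[0,0,0],[0,0,0],[0,0,0],[0,0,0],[0,0,0]], xyz=[[0,0.05,0],[0,0.1,0],[0,0.15,0],[0,0.2,0],[0,0.2,0],[0,0.2,0],[0,0.2,0],[0,0.2,0]], jaw=[0,0,0,0,0,0,0,0])

```text
time_s: 11.3
eef_pos: [0.5292, 0.1224, 0.103]
eef_rot: [-0.301, 0.953, -0.022, 0.006]
wrist_force: [0.6, 5.3, 3.3]
opening: 0.103
grasp_force: 58.7
```

Request:
send_rows(dr=[[0,0,0],[0,0,0],[0,0,0],[0,0,0],[0,0,0],[0,0,0],[0,0,0],[0,0,0]], xyz=[[0,-0.1,0],[0,-0.1,0.15],[0,-0.1,0.3],[0,-0.1,0.45],[0,-0.1,0.6],[0,-0.1,0.7],[0,-0.1,0.7],[0,-0.1,0.7]], jaw=[0,0,0,0,0,0,0,0])

```text
time_s: 12.3
eef_pos: [0.5292, 0.1268, 0.0972]
eef_rot: [-0.301, 0.953, -0.023, 0.006]
wrist_force: [0.2, 1.0, -0.9]
opening: 0.106
grasp_force: 58.6
```

Request:
send_rows(dr=[[0,0,0],[0,0,0],[0,0,0],[0,0,0],[0,0,0],[0,0,0],[0,0,0],[0,0,0]], xyz=[[0,0,0.05],[0,0,0.1],[0,0,0.15],[0,0,0.2],[0,0,0.2],[0,0,0.2],[0,0,0.2],[0,0,0.2]], jaw=[0,0,0,0,0,0,0,0])

```text
time_s: 13.3
eef_pos: [0.5294, 0.1279, 0.0957]
eef_rot: [-0.301, 0.953, -0.023, 0.006]
wrist_force: [0.4, -0.0, -1.3]
opening: 0.107
grasp_force: 58.7
```

Request:
send_rows(dr=[[0,0,0],[0,0,0],[0,0,0],[0,0,0],[0,0,0],[0,0,0],[0,0,0],[0,0,0]], xyz=[[0,0,0.05],[0,0,0.1],[0,0,0.15],[0,0,0.2],[0,0,0.2],[0,0,0.2],[0,0,0.2],[0,0,0.2]], jaw=[0,0,0,0,0,0,0,0])

```text
time_s: 14.3
eef_pos: [0.5295, 0.129, 0.0942]
eef_rot: [-0.301, 0.953, -0.023, 0.006]
wrist_force: [-1.9, -2.9, 2.8]
opening: 0.108
grasp_force: 59.3
```

```bash
python3 -c "
from h import *
rel(seat(0,0),tool(yaw,35))"
```

```text
t 14.3 pos [0.5295 0.129  0.0942] F [-1.94 -2.9   2.84] open 0.108 grip 59.32727873325348
xyz cm [-0.0386  0.1086 -0.0727] dr [ 0.0014  0.0248 -0.0086]
```

Request:
send_rows(dr=[[0,0,0],[0,0,0],[0,0,0],[0,0,0],[0,0,0],[0,0,0],[0,0,0],[0,0,0]], xyz=[[0,0.05,0.03],[0,0.1,0.03],[0,0.1,0.03],[0,0.1,0.03],[0,0.1,0.03],[0,0.1,0.03],[0,0.1,0.03],[0,0.1,0.03]], jaw=[0,0,0,0,0,0,0,0])

```text
time_s: 15.3
eef_pos: [0.5295, 0.1289, 0.0941]
eef_rot: [-0.301, 0.953, -0.022, 0.006]
wrist_force: [-4.2, -1.4, 7.0]
opening: 0.102
grasp_force: 59.9
```

Request:
send_rows(dr=[[0,0,0],[0,0,0],[0,0,0],[0,0,0],[0,0,0],[0,0,0],[0,0,0],[0,0,0]], xyz=[[0,0,0],[0,0,0],[0,0,0],[0,0,0],[0,0,0],[0,0,0],[0,0,0],[0,0,0]], jaw=[11,14,17,20,24,28,32,36])

```text
time_s: 16.3
eef_pos: [0.5295, 0.1284, 0.0934]
eef_rot: [-0.301, 0.953, -0.023, 0.006]
wrist_force: [0.3, 0.8, -0.1]
opening: 0.358
grasp_force: 0.0
```

```bash
python3 - <<'E'
from h import *
rel(seat(0,0),tool(yaw,35))
s_=ctrl.camera("scene");t=ctrl.camera("top")
f=lambda a,x,y,w,h,k:cv2.resize(a[y:y+h,x:x+w],None,fx=k,fy=k,interpolation=cv2.INTER_CUBIC)
cv2.imwrite("pics/e2.png",np.hstack([f(s_,235,210,90,120,5),f(t,215,200,70,120,5)])[...,::-1])
E
```

```text
t 16.3 pos [0.5295 0.1284 0.0934] F [ 0.3   0.82 -0.12] open 0.358 grip 0.0
xyz cm [-0.0432  0.0096 -0.1113] dr [ 0.0008  0.0236 -0.0088]
```

View pics/e2.png

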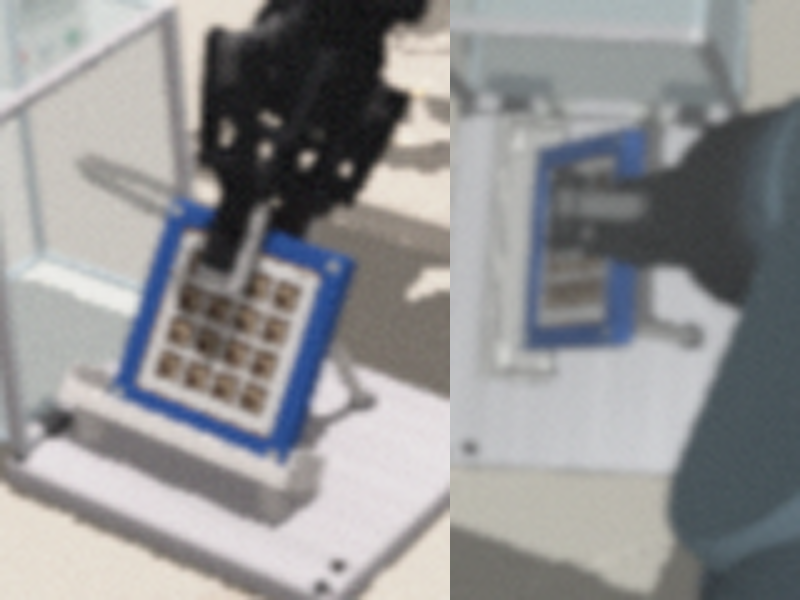

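The mask is down on the ledge against the rails, its lower edge parallel to the lip and its chrome face up. The fingers are clear of it. I'll retreat along the tool axis.

Request:
send_rows(dr=[[0,0,0],[0,0,0],[0,0,0],[0,0,0],[0,0,0],[0,0,0],[0,0,0],[0,0,0]], xyz=[[0,0,-1],[0,0,-2.5],[0,0,-4.5],[0,0,-7],[0,0,-10],[0,0,-13],[0,0,-16],[0,0,-18]], jaw=[36,36,36,36,36,36,36,36])

```text
time_s: 17.4
eef_pos: [0.5254, 0.0236, 0.2431]
eef_rot: [-0.3, 0.954, -0.023, 0.007]
wrist_force: [-0.2, 0.1, 0.4]
opening: 0.361
grasp_force: 0.0
```

```bash
python3 - <<'E'
from h import *
print(ctrl.get_obs()["q"])
rel([.60,.145,.30],tool(87.3))
rel([.667,.143,.28],tool(87.3))
t=ctrl.camera("top");s_=ctrl.camera("scene")
f=lambda a,x,y,w,h,k:cv2.resize(a[y:y+h,x:x+w],None,fx=k,fy=k,interpolation=cv2.INTER_CUBIC)
cv2.imwrite("pics/e3.png",np.hstack([f(s_,190,180,130,150,4),f(t,200,150,70,150,4)])[...,::-1])
E
```

```text
[-0.4991  0.1628  1.7581  0.5415  1.5243  1.0088]
t 17.4 pos [0.5254 0.0236 0.2431] F [-0.18  0.09  0.43] open 0.361 grip 0.0
xyz cm [  6.8686 -13.4894   2.4774] dr [ -4.5576  -4.5568 -14.4967]
t 17.4 pos [0.5254 0.0236 0.2431] F [-0.18  0.09  0.43] open 0.361 grip 0.0
xyz cm [ 13.5709 -12.443    4.1845] dr [ -4.5576  -4.5568 -14.4967]
```

View pics/e3.png

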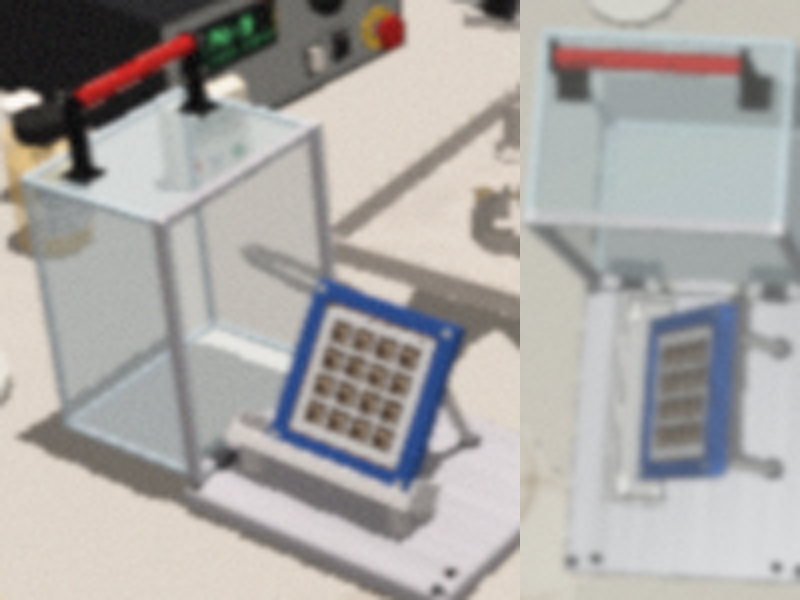

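The cameras are clear of the arm now: the mask sits flat and centred on the rest with the cover still open. The red bar is at about (231,165) in the top image. I'll reorient the tool above the bar.

Request:
send_rows(dr=[[-0.45,-0.45,-1.45],[-0.9,-0.9,-2.9],[-1.35,-1.35,-4.35],[-1.8,-1.8,-5.8],[-2.3,-2.3,-7.25],[-2.75,-2.75,-8.7],[-3.2,-3.2,-10.15],[-3.65,-3.65,-11.6]], xyz=[[0.8,-1.6,0],[1.7,-3.2,0],[2.6,-4.8,0.3],[3.5,-6.4,0.6],[4.4,-8.2,1],[5.3,-10,1.5],[6.1,-12,2],[6.8,-13.4,2.4]], jaw=[36,36,36,36,36,36,36,36])

```text
time_s: 18.5
eef_pos: [0.5989, 0.1466, 0.2977]
eef_rot: [-0.067, 0.816, 0.574, 0.001]
wrist_force: [-1.0, 0.7, -0.2]
opening: 0.366
grasp_force: 0.0
```

```bash
python3 - <<'E'
from h import *
rel([.667,.143,.28],tool(87.3))
E
```

```text
t 18.5 pos [0.5989 0.1466 0.2977] F [-0.99  0.66 -0.2 ] open 0.366 grip 0.0
xyz cm [1.8472 6.6977 1.1911] dr [-0.9272 -0.9015 -2.8317]
```

Request:
send_rows(dr=[[-0.4,-0.4,-1.3],[-0.8,-0.8,-2.6],[-0.93,-0.9,-2.83],[-0.93,-0.9,-2.83],[-0.93,-0.9,-2.83],[-0.93,-0.9,-2.83],[-0.93,-0.9,-2.83],[-0.93,-0.9,-2.83]], xyz=[[0.4,1.4,0.3],[0.8,3,0.6],[1.3,4.6,0.9],[1.7,6,1.1],[1.85,6.7,1.2],[1.85,6.7,1.2],[1.85,6.7,1.2],[1.85,6.7,1.2]], jaw=[36,36,36,36,36,36,36,36])

```text
time_s: 19.5
eef_pos: [0.6668, 0.1416, 0.2803]
eef_rot: [-0.001, 0.726, 0.688, 0.0]
wrist_force: [0.1, 0.5, -0.8]
opening: 0.359
grasp_force: 0.0
```

```bash
python3 - <<'E'
from h import *
rel([.667,.143,.211],tool(87.3))
o,p,r=cur()
s_=ctrl.camera("scene")
f=lambda a,x,y,w,h,k:cv2.resize(a[y:y+h,x:x+w],None,fx=k,fy=k,interpolation=cv2.INTER_CUBIC)
cv2.imwrite("pics/e4.png",f(s_,180,130,100,100,6)[...,::-1])
print(px("scene",p),px("scene",p-[0,0,.019]))
E
```

```text
t 19.5 pos [0.6668 0.1416 0.2803] F [ 0.13  0.53 -0.83] open 0.359 grip 0.0
xyz cm [0.1345 0.0138 6.9305] dr [-0.0046 -0.0154 -0.0589]
[220.0108 165.2309] [221.0534 174.0942]
```

View pics/e4.png

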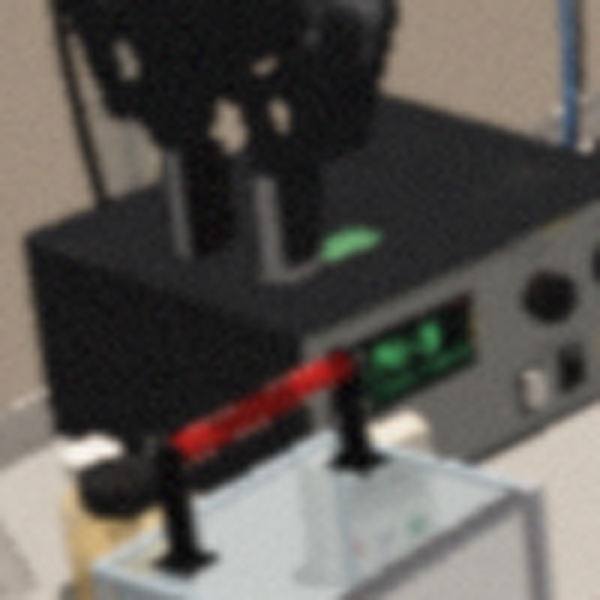

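The fingers straddle the bar's line: tips at about (213,172) and (227,176), bar at (224,197) in the scene image. Descending and closing.

Request:
send_rows(dr=[[0,0,0],[0,0,0],[0,0,0],[0,0,0],[0,0,0],[0,0,0],[0,0,0],[0,0,0]], xyz=[[0.1,0,1],[0.1,0,2.2],[0.1,0,3.4],[0.1,0,4.6],[0.1,0,5.8],[0.1,0,6.6],[0.1,0,6.9],[0.1,0,6.9]], jaw=[36,36,36,36,36,36,36,36])

```text
time_s: 20.55
eef_pos: [0.6671, 0.1427, 0.211]
eef_rot: [-0.001, 0.726, 0.688, 0.0]
wrist_force: [0.3, -0.0, -0.1]
opening: 0.361
grasp_force: 0.0
```

Request:
send_rows(dr=[[0,0,0],[0,0,0],[0,0,0],[0,0,0],[0,0,0],[0,0,0],[0,0,0],[0,0,0]], xyz=[[0,0,0],[0,0,0],[0,0,0],[0,0,0],[0,0,0],[0,0,0],[0,0,0],[0,0,0]], jaw=[30,25,20,15,10,5,0,0])

```text
time_s: 21.55
eef_pos: [0.6672, 0.1427, 0.2112]
eef_rot: [-0.001, 0.726, 0.688, 0.001]
wrist_force: [1.0, -0.1, 1.0]
opening: 0.086
grasp_force: 58.5
```

```bash
python3 - <<'E'
from h import *
o,p,r=cur();print(p,o["opening"],o["grasp_force"],o["wrist_force"])
# arc of bar in tool-frame shifts, from grasp: bar rel hinge = L(cos a toward -x, sin a)
L=np.hypot(.193,.07);a0=np.arctan2(.07,.193)
b=lambda f:L*(-np.cos(a0+f)*X+np.sin(a0+f)*Z)
for f in np.arange(1.6,-.01,-.05):print(round(f,2),np.round(r.inv().apply(b(f)-b(1.6))*100,2))
print("hinge est",p-b(1.6),"shut bar",p-b(1.6)+b(0))
E
```

```text
[0.6672 0.1427 0.2112] 0.08623836176837826 58.51404905319214 [ 1.0231 -0.0877  0.9714]
1.6 [0. 0. 0.]
1.55 [-0.01 -0.96 -0.35]
1.5 [-0.01 -1.94 -0.66]
1.45 [-0.02 -2.94 -0.92]
1.4 [-0.02 -3.94 -1.12]
1.35 [-0.03 -4.96 -1.28]
1.3 [-0.03 -5.98 -1.38]
1.25 [-0.04 -7.   -1.43]
1.2 [-0.04 -8.03 -1.44]
1.15 [-0.05 -9.06 -1.39]
1.1 [ -0.06 -10.08  -1.29]
1.05 [ -0.06 -11.09  -1.14]
1.0 [ -0.07 -12.1   -0.93]
0.95 [ -0.08 -13.09  -0.68]
0.9 [ -0.08 -14.07  -0.38]
0.85 [ -0.09 -15.04  -0.03]
0.8 [ -0.09 -15.99   0.37]
0.75 [ -0.1  -16.91   0.81]
0.7 [ -0.11 -17.81   1.3 ]
0.65 [ -0.11 -18.69   1.84]
0.6 [ -0.12 -19.54   2.41]
0.55 [ -0.12 -20.35   3.03]
0.5 [ -0.13 -21.14   3.69]
0.45 [ -0.14 -21.89   4.39]
0.4 [ -0.14 -22.61   5.13]
0.35 [ -0.15 -23.29   5.9 ]
0.3 [ -0.15 -23.93   6.7 ]
0.25 [ -0.16 -24.53   7.53]
0.2 [ -0.16 -25.08   8.4 ]
0.15 [ -0.16 -25.6    9.28]
0.1 [ -0.17 -26.06  10.2 ]
0.05 [ -0.17 -26.48  11.13]
-0.0 [ -0.18 -26.86  12.09]
hinge est [0.5917 0.1463 0.0203] shut bar [0.3989 0.1554 0.0903]
```

Request:
send_rows(dr=[[0,0,0],[0,0,0],[0,0,0],[0,0,0],[0,0,0],[0,0,0],[0,0,0],[0,0,0]], xyz=[[0,-0.96,-0.35],[0,-1.94,-0.66],[0,-2.94,-0.92],[0,-3.94,-1.12],[0,-4.96,-1.28],[0,-5.98,-1.38],[0,-7,-1.43],[0,-8.03,-1.44]], jaw=[0,0,0,0,0,0,0,0])

```text
time_s: 22.55
eef_pos: [0.586, 0.1469, 0.2257]
eef_rot: [-0.001, 0.726, 0.688, 0.0]
wrist_force: [0.7, -1.0, 3.6]
opening: 0.086
grasp_force: 62.0
```

Request:
send_rows(dr=[[0,0,0],[0,0,0],[0,0,0],[0,0,0],[0,0,0],[0,0,0],[0,0,0],[0,0,0]], xyz=[[0,-1.03,0.05],[-0.01,-2.05,0.15],[-0.02,-3.06,0.3],[-0.03,-4.07,0.51],[-0.03,-5.06,0.76],[-0.04,-6.04,1.06],[-0.05,-7.01,1.41],[-0.05,-7.96,1.81]], jaw=[0,0,0,0,0,0,0,0])

```text
time_s: 23.55
eef_pos: [0.5067, 0.151, 0.2074]
eef_rot: [-0.001, 0.726, 0.688, 0.001]
wrist_force: [-0.1, 2.5, 3.6]
opening: 0.091
grasp_force: 61.2
```

Request:
send_rows(dr=[[0,0,0],[0,0,0],[0,0,0],[0,0,0],[0,0,0],[0,0,0],[0,0,0],[0,0,0]], xyz=[[-0.01,-0.92,0.44],[-0.01,-1.82,0.93],[-0.02,-2.7,1.47],[-0.02,-3.55,2.04],[-0.03,-4.36,2.66],[-0.04,-5.15,3.32],[-0.05,-5.9,4.02],[-0.05,-6.62,4.76]], jaw=[0,0,0,0,0,0,0,0])

```text
time_s: 24.55
eef_pos: [0.4401, 0.1542, 0.1594]
eef_rot: [-0.001, 0.726, 0.688, 0.0]
wrist_force: [0.4, 5.7, -1.3]
opening: 0.09
grasp_force: 59.4
```

Request:
send_rows(dr=[[0,0,0],[0,0,0],[0,0,0],[0,0,0],[0,0,0],[0,0,0],[0,0,0],[0,0,0]], xyz=[[0,-0.68,0.77],[0.02,-1.32,1.57],[0.04,-1.92,2.4],[0.04,-2.47,3.27],[0.04,-2.99,4.15],[0.04,-3.45,5.07],[0.04,-3.87,6],[0.04,-3.87,6]], jaw=[0,0,0,0,0,0,0,0])

```text
time_s: 25.55
eef_pos: [0.4021, 0.1561, 0.099]
eef_rot: [-0.001, 0.726, 0.688, 0.0]
wrist_force: [2.3, 2.4, -2.3]
opening: 0.091
grasp_force: 59.1
```

Last 10 mm: ease down slowly and feel for the plinth.

Request:
send_rows(dr=[[0,0,0],[0,0,0],[0,0,0],[0,0,0],[0,0,0],[0,0,0],[0,0,0],[0,0,0]], xyz=[[0,-0.08,0.2],[0,-0.16,0.4],[0,-0.24,0.6],[0,-0.32,0.8],[0,-0.37,0.95],[0,-0.4,1.05],[0,-0.4,1.05],[0,-0.4,1.05]], jaw=[0,0,0,0,0,0,0,0])

```text
time_s: 26.55
eef_pos: [0.3989, 0.1563, 0.0901]
eef_rot: [-0.0, 0.726, 0.688, 0.0]
wrist_force: [-1.2, -1.9, 8.4]
opening: 0.091
grasp_force: 60.1
```

Request:
send_rows(dr=[[0,0,0],[0,0,0],[0,0,0],[0,0,0],[0,0,0],[0,0,0],[0,0,0],[0,0,0]], xyz=[[0,0,0.05],[0,0,0.05],[0,0,0],[0,0,0],[0,0,0],[0,0,0],[0,0,0],[0,0,0]], jaw=[0,0,10,13,16,20,25,28])

```text
time_s: 27.55
eef_pos: [0.3983, 0.1566, 0.0892]
eef_rot: [-0.001, 0.726, 0.688, 0.0]
wrist_force: [-0.7, 0.8, 0.0]
opening: 0.279
grasp_force: 0.0
```

Request:
send_rows(dr=[[0,0,0],[0,0,0],[0,0,0],[0,0,0],[0,0,0],[0,0,0],[0,0,0],[0,0,0]], xyz=[[0,0,-0.5],[0,0,-1.5],[0,0,-3],[0,0,-5],[0,0,-7.5],[0,0,-10],[0,0,-13],[0,0,-16]], jaw=[28,28,28,28,28,28,28,28])

```text
time_s: 28.55
eef_pos: [0.3985, 0.1563, 0.2516]
eef_rot: [-0.0, 0.726, 0.688, 0.001]
wrist_force: [0.0, -0.0, 0.2]
opening: 0.276
grasp_force: 0.0
```

```bash
python3 - <<'E'
from h import *
s_=ctrl.camera("scene");t=ctrl.camera("top");o,p,r=cur();print(o["time_s"],p,o["wrist_force"])
f=lambda a,x,y,w,h,k:cv2.resize(a[y:y+h,x:x+w],None,fx=k,fy=k,interpolation=cv2.INTER_CUBIC)
cv2.imwrite("pics/f1.png",np.hstack([f(s_,200,200,120,150,4),f(t,205,180,75,150,4)])[...,::-1])
E
```

```text
28.65 [0.4007 0.1566 0.254 ] [-0.545   0.3363  0.4376]
```

View pics/f1.png

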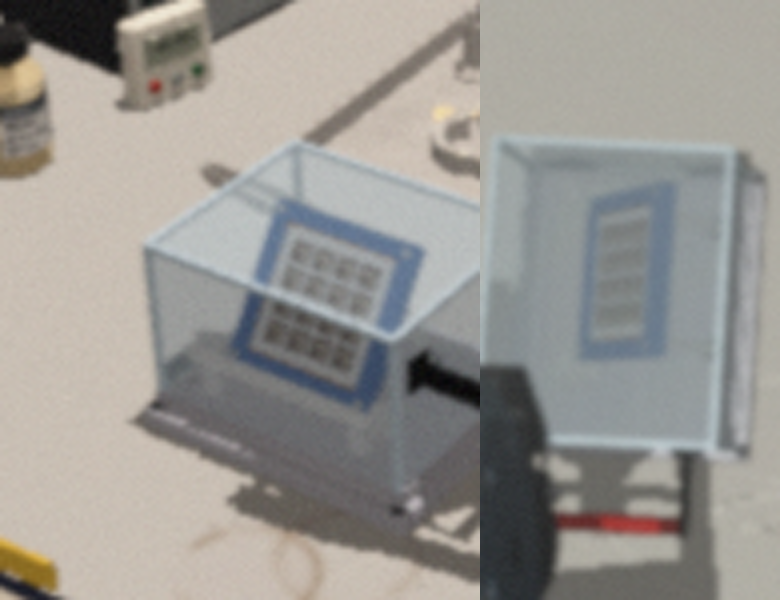

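The cover is shut on the plinth: its bottom edge meets the plate at about (300,325) in the scene image. The mask is still leaning seated inside it, and the gripper is clear above.

Request:
send_rows(dr=[[0,0,0],[0,0,0],[0,0,0],[0,0,0],[0,0,0],[0,0,0],[0,0,0],[0,0,0]], xyz=[[0,0,0],[0,0,0],[0,0,0],[0,0,0],[0,0,0],[0,0,0],[0,0,0],[0,0,0]], jaw=[28,28,28,28,28,28,28,28])

```text
time_s: 29.65
eef_pos: [0.3986, 0.1563, 0.2494]
eef_rot: [-0.001, 0.726, 0.688, 0.0]
wrist_force: [-0.1, -0.2, -0.9]
opening: 0.28
grasp_force: 0.0
```

```bash
python3 -c "
from bench import ctrl
print(ctrl.hand_in())"
```

```text
the job is handed in; nothing more can be done
None
```

I handed the job in at about 30 s of the 59 s allowed (no verdict came back): the last pictures show the blue mask leaning seated on the rest, chrome face up, under the cover, which I eased shut without a slam.

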